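Push a used katori through the self-closing flap of the dish drop box

TASK

Clear the small used copper katori off the landing of the steel dish drop box: push the blue self-closing flap open with one finger and, while that finger keeps it open, push the katori in through the mouth with the other finger. Only push the katori, do not pick it up, and do not shove the flap open with it. Let the flap swing shut over the katori, and leave the other things on the ledge, with the casserole's lid shut, where they stand.

Things in the scene. Friction and masses are not known exactly. Their poses are not given: they have to be found in the camera images.
- drop_box: Fixed hollow steel dish drop box, 280 mm long (own x), 124 mm wide (own y). Origin: on the ledge, straight under the mouth's near edge, mid width. Own +x points from the landing over the mouth to the back wall (roughly away from the robot), z up. From x = -135 to 0 mm its top is a flat rimless landing at z = 110 mm. The mouth, 112 mm wide, spans x = 0 to 115 mm and is closed by the flap.
- mouth (a point): Middle of the near edge of the mouth, on top of the landing (box frame x = 0, y = 0, z = 110 mm); axes as the box. From here two 4 mm side cheeks (outer faces at box y = -62 and +62 mm) rise beside the shut flap, level with it, to the hinge. The box's floor inside is 104 mm below this point.
- flap_hinge (a point): Middle of the flap's hinge line, which runs along the box's y at box x = 115 mm, z = 168 mm. This frame turns with the flap; with the flap shut its axes are the box's. Behind the hinge a fixed housing spans box x = 121 to 145 mm, its top at z = 171 mm.
- flap_edge (a point): Middle of the flap's free lower edge; with the flap shut at box x = 0, y = 0, z = 112 mm. It moves with the flap.
- flap (a joint): Angle of the blue flap, a flat panel 128 x 110 x 3 mm hinged at its far upper edge. 0 = shut, sloping at 26 degrees from the landing's edge up to the hinge; grows to 1.1 rad (almost hanging) as it is pushed down and away from the robot into the box. A spring shuts it: 1 N at the free edge to 6 N near the hinge. Nothing stands above it: a finger pointing down can push it from above or from the landing side.
- katori: Small round copper bowl, open top, 44 mm across the rim, 38 mm across the foot, 24 mm high, about 70 g. Origin: centre of its underside; z up through its mouth. It starts standing upright on the landing, its centre 58 to 88 mm before the mouth's edge.
- casserole: Steel casserole, 170 mm across (210 mm over the side handles), 130 mm high with its lid and knob. Origin: centre of its underside. Leave alone.
- casserole_lid (a joint): Angle of the casserole's hinged lid: 0 shut, grows as it opens. Leave shut.
- chakla: Round wooden rolling board on three feet, 200 mm across, 30 mm high. Origin: centre of its underside, on the ledge. Leave alone.
- tumbler1: Glass tumbler, 68 mm across, 105 mm high. Origin: centre of its underside. Leave alone.
- tumbler2: The second glass tumbler, like the first. Leave alone.
- spice_tin: Green plastic spice tin with flip cap and white press button, 58 mm across, 90 mm high. Origin: centre of its underside. Leave alone.
- kulhad: Clay cup, 68 mm across the rim, 70 mm high. Origin: centre of its underside. Leave alone.

How it is judged:
On the way, in this order (a step that is already met when the one before it is completed fails the run):
1. a finger pushes the flap open while the katori is still outside on the landing (value of joint flap above 0.12 rad and contact force between the fingers and flap above 0.2 N and x of katori in the frame of drop_box below 0 m and z of katori in the frame of drop_box above 0.1 m), for 0.05 s.
2. the katori has gone through the mouth into the box (x of katori in the frame of drop_box between -0.132 and 0.142 m and y of katori in the frame of drop_box between -0.058 and 0.058 m and z of katori in the frame of drop_box below 0.075 m), for 0.1 s.
At the end, for the whole second after the job is handed in: The katori lies at rest anywhere inside the box, its underside's centre less than 75 mm above the ledge, the flap is shut again to within 0.06 rad, and the casserole (lid shut to within 0.1 rad), chakla, tumblers, spice tin and kulhad are within 20 mm of where they began (all of step 2 and value of joint flap below 0.06 rad and linear speed of katori below 0.02 m/s and value of joint casserole_lid below 0.1 rad and distance of each of casserole, chakla, tumbler1, tumbler2, spice_tin, kulhad from where it was at the start of the episode below 0.02 m); the robot touches nothing.
It fails at once if the katori is lifted (underside's centre more than 15 mm above the landing) (z of katori in the frame of drop_box above 0.125 m).
It fails at once if the katori is shoved against a flap that is not held open (its centre less than 4 mm before the mouth's edge, or past it, still at landing height, with the flap open less than 0.12 rad) (x of katori in the frame of drop_box above -0.004 m and z of katori in the frame of drop_box above 0.095 m and value of joint flap below 0.12 rad).
It fails at once if a bystander is moved more than 20 mm or knocked over (distance of any of casserole, chakla, tumbler1, tumbler2, spice_tin, kulhad from where it was at the start of the episode above 0.02 m or angle between any of casserole, chakla, tumbler1, tumbler2, spice_tin, kulhad's own z axis and vertical above 0.3 rad).
It fails at once if the casserole's lid is opened (value of joint casserole_lid above 0.1 rad).
It also fails if it takes over 35 s, if anything falls off the work surface, if the arm or the gripper's body presses on something with over 40 N, if the wrist force passes 120 N, or if a joint passes its speed limit or range.

ROBOT

A 7-joint arm with a two-finger parallel gripper is mounted at the origin on the work surface. World frame = base frame: x ahead of the robot, y to its left, z up, the work surface at z = 0. Lengths are in m, angles in rad, forces in N, time in s.
With the tool pointing down it reaches from about 0.4 to 0.875 m from the base axis. Payload 19.3 kg.
Tool frame: the origin (TCP) lies at the very end of the fingers, on their centre line; the grasp point (between the pads) lies 19 mm behind it; z points along the fingers, x is the direction in which the jaws open and shut, and the axes are right-handed (so a half turn about z gives the same grasp; the last joint's range is limited). The gripper opens to 85 mm and grips with 20 to 120 N. Pads are 22 mm wide; open, the fingers measure 114 mm over their backs; the gripper's body (76 mm by 85 mm) begins 54 mm behind the grasp point. The pads swing forward as they close: fully open they stand 13 mm farther back than shut.
Start: joints at [-1.376, 0.521, -0.036, 1.599, 0.021, 1.021, -0.113], TCP at [0.164, 0.603, 0.231] pointing down, gripper open.
Joint ranges: [-2.91, 2.91], [-0.3, 2.13], [-1.5, 1.42], [0.17, 2.43], [-1.26, 4.41], [0.16, 1.93], [-2.52, 2.52]. Speed limits (rad/s): [1.89, 1.89, 2.39, 2.39, 3.01, 3.01, 3.01].

INTERFACE

Orientations are given as [roll, pitch, yaw] about the fixed x, y, z axes, in that order (R = Rz(yaw) Ry(pitch) Rx(roll)).
In Python, from workcell import observe, eyes, job_done gives the robot as it stands. The module is installed in compiled form; this text tells all that it offers.
- The arm moves only by the shell command python3 -m pendant 'ROWS' [FORCE]. ROWS is JSON, a list of rows, each an object of numbers: "dx", "dy", "dz": the shift along the tool's x, y, z in mm; "ax", "ay", "az": the turn, a rotation vector about the tool's x, y, z in degrees; "claw": the finger opening in mm, from 0 to 85.4. A call has 1 to 10 rows; each row is the pose to reach, as a shift and turn from the pose commanded when the call began, along the tool's axes at that moment; what a row does not reach only later rows make up. A row lasts 1/12 s, in which the tool goes at most 41.7 mm and 7.16 degrees, less where a joint would pass 70% of its speed; a pose out of reach is approached as far as the arm can. A call with a gripper value outside its range is refused whole. The fingers move at their own pace and stop on an object; FORCE is the grip in N (left out, the last holds). Time passes only in rows, so rows that repeat a pose let the fingers close. It gives the time, the measured TCP pose, the force and the opening at its end, in the units of the state.
- observe(): the state, without advancing time (a new reading comes with each control period).
- eyes.grab_frame(name): name is "scene" or "top" or "wrist"; returns a dict with "image" (480x640x3 uint8, blue, green, red), "fovy" (degrees; the focal length in pixels is half the picture's height over the tangent of half this angle, whatever the lens; pixels are square), "cx", "cy" (the principal point, pixels), "view" (4x4, takes a point from world to camera coordinates). Camera axes: x right, y up, looking along -z (the intrinsics and any distortion apply to the point x, -y, -z); pixel columns grow to the right and rows downward; lengths in m; the calibration is good to about 2 mm. A picture is of the moment at which its call begins. There is no depth.
- job_done(): hands the job in, once; it reports no verdict.
The state is a dict: "clock": time; "qpos": joint angles; "qd": joint speeds; "joint_efforts": joint torques, N m; "position": TCP position; "tool_rot": TCP orientation; "force": force on the tool from outside, world axes, zero at the start; "moment": the same for the moment, N m; "grip_width": finger opening in m.
Only numpy, scipy, OpenCV 4.12 (cv2) and the standard library are available. Lean on these libraries where they do the work, as an engineer would, in place of code of your own. Each camera call takes 0.05 s, during which the arm holds its last target.

## Working session

There is one attempt and no reset: what is moved stays moved. The work goes in short steps, Python scripts to look and compute and a shell command to move; the robot and the scene stay as the last step left them, time stands still between calls to the robot, and variables do not carry over. Pictures are saved under pics/ and viewed, and the job is handed in when it is done.

```bash
mkdir -p pics; cat > h.py <<'E'
import numpy as np, cv2
from workcell import observe, eyes, job_done
def grab(n,tag):
    f=eyes.grab_frame(n); cv2.imwrite(f'pics/{tag}.png',f['image']); np.savez(f'pics/{tag}.npz',**{k:np.array(v) for k,v in f.items()}); return f
E
python3 - <<'E'
from h import *
for n in ['scene','top','wrist']:
    f=grab(n,n+'0'); print(n,{k:(v if k!='image' else v.shape) for k,v in f.items()})
print(observe())
E
```

```text
scene {'image': (480, 640, 3), 'fovy': 46.670998323946066, 'cx': 321.93478468447125, 'cy': 235.20899851546088, 'view': array([[-0.04926032,  0.99870856,  0.01243499,  0.05302226],
       [-0.81693132, -0.04745095,  0.57477963,  0.36790338],
       [ 0.57462739,  0.0181553 ,  0.81821375, -1.5588429 ],
       [ 0.        ,  0.        ,  0.        ,  1.        ]])}
top {'image': (480, 640, 3), 'fovy': 56.85025953663371, 'cx': 317.3746306253237, 'cy': 246.6712079821568, 'view': array([[-0.00268405, -0.99991504, -0.01275564, -0.0200447 ],
       [ 0.99911085, -0.00321815,  0.04203742, -0.5413633 ],
       [-0.04207489, -0.01263147,  0.99903461, -1.09973443],
       [ 0.        ,  0.        ,  0.        ,  1.        ]])}
wrist {'image': (480, 640, 3), 'fovy': 64.12256902737576, 'cx': 315.988293361291, 'cy': 238.6101422248958, 'view': array([[ 2.62386899e-01,  9.64962744e-01, -1.32811779e-04,
        -6.24500090e-01],
       [-9.11969089e-01,  2.47932193e-01, -3.26866960e-01,
         4.13874233e-02],
       [-3.15381510e-01,  8.58867281e-02,  9.45070353e-01,
        -3.80695165e-01],
       [ 0.00000000e+00,  0.00000000e+00,  0.00000000e+00,
         1.00000000e+00]])}
{'clock': 0.15, 'qpos': array([-1.37619213,  0.52186807, -0.03633409,  1.59987356,  0.02119175,
        1.02111087, -0.11279584]), 'qd': array([-1.38801769e-03, -6.58997202e-04,  4.28977820e-05, -2.24729916e-03,
       -1.14457340e-03, -2.91151746e-04, -2.09730384e-04]), 'joint_efforts': array([ 2.84020483e-03, -9.27392793e+01,  1.98111333e+00, -3.70058119e+01,
        1.79832143e-02,  6.30197275e-03, -7.41383360e-06]), 'position': array([0.16353078, 0.60295926, 0.23086475]), 'tool_rot': array([3.14154362e+00, 8.73929970e-04, 1.30598535e+00]), 'force': array([ 0.74954555, -0.18865758, -0.62022405]), 'moment': array([-0.00569026, -0.00162892, -0.01596613]), 'grip_width': 0.08537006682531333}
```

View pics/scene0.png

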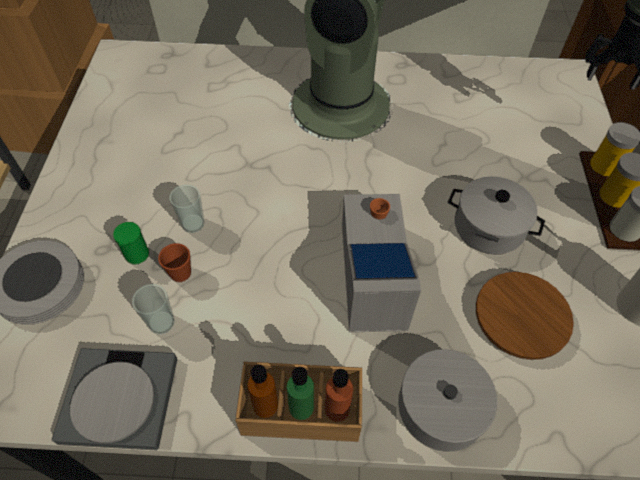

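View pics/top0.png

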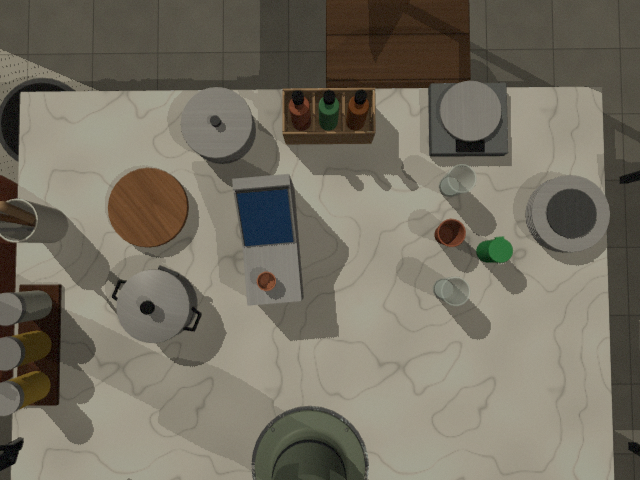

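View pics/wrist0.png

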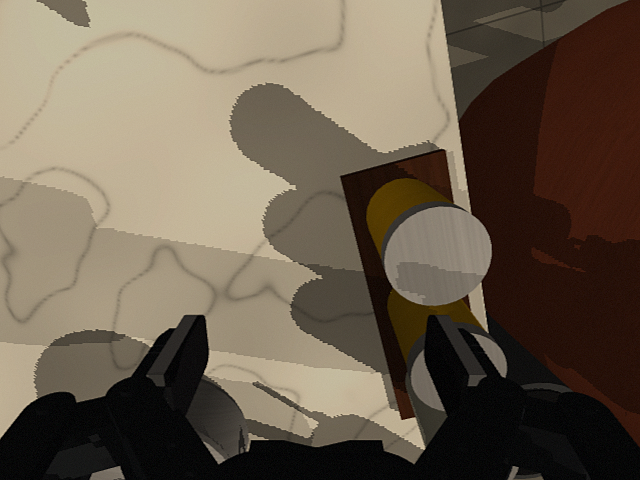

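```bash
python3 - <<'E'
import cv2,numpy as np
s=cv2.imread('pics/scene0.png')[180:340,330:430]; t=cv2.imread('pics/top0.png')[165:315,220:320]
cv2.imwrite('pics/cs.png',cv2.resize(s,None,fx=3.7,fy=3.7,interpolation=cv2.INTER_CUBIC))
cv2.imwrite('pics/ct.png',cv2.resize(t,None,fx=4,fy=4,interpolation=cv2.INTER_CUBIC))
E
```

```text
(no output)
```

View pics/cs.png

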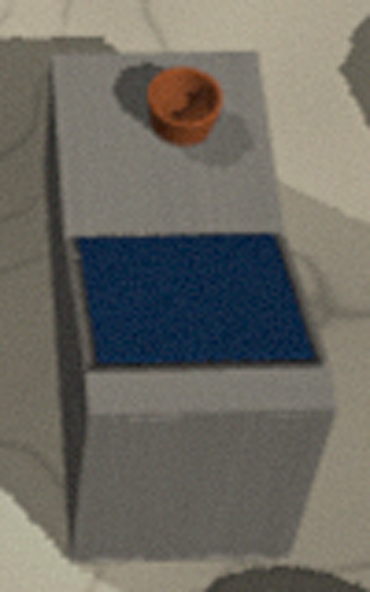

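View pics/ct.png

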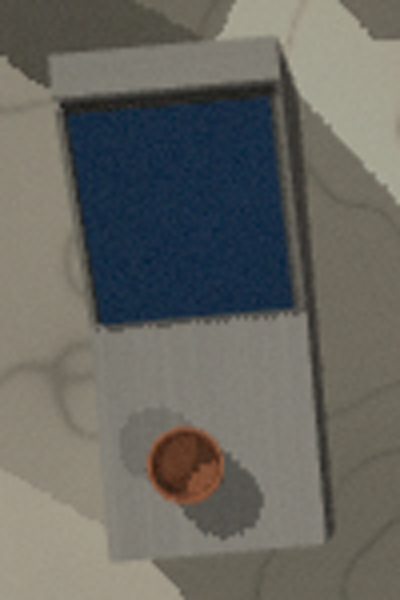

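```bash
cat >> h.py <<'E'
def Pm(d):
    f=240/np.tan(np.radians(float(d['fovy']))/2)
    K=np.array([[f,0,float(d['cx'])],[0,f,float(d['cy'])],[0,0,1]])
    return K@(np.diag([1,-1,-1])@np.array(d['view'])[:3])
def tri(P1,a,P2,b):
    X=cv2.triangulatePoints(P1,P2,np.array(a,float).reshape(2,1),np.array(b,float).reshape(2,1))[:,0]; return X[:3]/X[3]
def proj(P,X):
    x=P@np.append(X,1); return x[:2]/x[2]
def onplane(P,uv,z):
    A=P[:,:2]; b=P[:,2]*z+P[:,3]
    H=np.c_[A,b]; v=np.linalg.solve(H,[uv[0],uv[1],1]); return v[:2]/v[2]
E
cat > m.py <<'E'
from h import *
from scipy.optimize import least_squares
S=Pm(np.load('pics/scene0.npz'));T=Pm(np.load('pics/top0.npz'))
cs=lambda p:((np.array(p)+.5)/3.7-.5)+[330,180]
ct=lambda p:((np.array(p)+.5)/4-.5)+[220,165]
pts={'near+':((260,52),(112,560),(-.135,.062,.11)),'near-':((52,53),(327,541),(-.135,-.062,.11)),
'edge+':((277,234),(98,326),(0,.055,.112)),'edge-':((75,236),(296,310),(0,-.055,.112)),
'hin+':((320,362),(64,108),(.115,.055,.168)),'hin-':((92,365),(272,95),(.115,-.055,.168)),
'back+':((332,410),(50,55),(.145,.062,.171)),'back-':((90,413),(278,38),(.145,-.062,.171))}
for k,(a,b,m) in pts.items(): print(k,tri(S,cs(a),T,ct(b)).round(4))
print('rim',tri(S,cs((185,93)),T,ct((185,464))).round(4))
def W(p,m): c,s=np.cos(p[2]),np.sin(p[2]); return np.array([p[0]+c*m[0]-s*m[1],p[1]+s*m[0]+c*m[1],m[2]+p[3]])
def res(p): return np.concatenate([np.r_[proj(S,W(p,m))-cs(a),proj(T,W(p,m))-ct(b)] for a,b,m in pts.values()])
r=least_squares(res,[.5,.1,.05,0]);print(r.x,np.abs(r.fun).max());print(r.fun.reshape(-1,4).round(1))
p=r.x
np.save('box.npy',p)
# katori by plane and flap frame
k=tri(S,cs((185,93)),T,ct((185,464)))
c,s=np.cos(p[2]),np.sin(p[2]);d=k[:2]-p[:2];print('katori box',c*d[0]+s*d[1],-s*d[0]+c*d[1])
for P,u in ((S,cs((185,93))),(T,ct((185,464)))):
    d=onplane(P,u,.134)-p[:2];print('plane',c*d[0]+s*d[1],-s*d[0]+c*d[1])
E
python3 m.py
```

```text
near+ [0.4055 0.138  0.1079]
near- [0.4164 0.014  0.1113]
edge+ [0.5389 0.1442 0.1101]
edge- [0.5477 0.0308 0.1113]
hin+ [0.6551 0.154  0.1657]
hin- [0.6621 0.0395 0.1636]
back+ [0.6838 0.1595 0.1679]
back- [0.6924 0.0377 0.1678]
rim [0.4609 0.091  0.1351]
[ 0.54397964  0.08722043  0.07919716 -0.00205536] 1.6006780771754165
[[-0.3 -0.3 -0.8  0.5]
 [ 0.2  0.3 -0.4  0.8]
 [-0.9  0.3  1.2 -0.3]
 [ 0.8  0.7 -0.5 -0.3]
 [-1.6 -0.5  1.2  0.4]
 [ 1.6 -0.2 -0.4 -0.6]
 [ 1.2 -0.4  0.2 -0. ]
 [-0.5  0.2  0.1 -0.6]]
katori box -0.08247169676132812 0.010319929153741199
plane -0.08332142059123829 0.010211408983557126
plane -0.08247371858932877 0.010922938732117523
```

```bash
cat >> h.py <<'E'
from scipy.spatial.transform import Rotation as Ro
def togo(bx,by,z):
    p=np.load('box.npy'); c,s=np.cos(p[2]),np.sin(p[2])
    t=np.array([p[0]+c*bx-s*by,p[1]+s*bx+c*by,z]); o=observe()
    R=Ro.from_euler('xyz',o['tool_rot']); Rt=Ro.from_euler('xyz',[np.pi,0,p[2]])
    print('t',o['clock'],'shift mm',(R.inv().apply(t-o['position'])*1000).round(1),'turn',np.degrees((R.inv()*Rt).as_rotvec()).round(2))
    d=o['position'][:2]-p[:2]; print('tcp box',c*d[0]+s*d[1],-s*d[0]+c*d[1],o['position'][2],'F',o['force'].round(2),'w',o['grip_width'])
E
python3 -c "
from h import *
togo(-.0675,.0105,.231)"
```

```text
t 0.15 shift mm [-4.111e+02  4.351e+02  2.000e-01] turn [3.000e-02 4.000e-02 7.029e+01]
tcp box -0.3384539917648648 0.5442212499978497 0.2308647526235734 F [ 0.75 -0.19 -0.62] w 0.08537006682531333
```

```bash
python3 -m pendant '[{"dx":-27,"dy":29,"az":5},{"dx":-54,"dy":58,"az":10},{"dx":-81,"dy":87,"az":15},{"dx":-108,"dy":116,"az":20},{"dx":-135,"dy":145,"az":25},{"dx":-162,"dy":174,"az":30},{"dx":-189,"dy":203,"az":35},{"dx":-216,"dy":232,"az":40},{"dx":-243,"dy":261,"az":45},{"dx":-270,"dy":290,"az":50}]'; python3 -c "
from h import *
togo(-.0675,.0105,.231)"
```

```text
t 0.15 shift mm [-4.111e+02  4.351e+02  2.000e-01] turn [3.000e-02 4.000e-02 7.029e+01]
tcp box -0.3384539917648648 0.5442212499978497 0.2308647526235734 F [ 0.75 -0.19 -0.62] w 0.08537006682531333schema error: expected keys dx, dy, dz, ax, ay, az, claw
```

```bash
python3 -m pendant '[{"dx":-41,"dy":43,"dz":0,"ax":0,"ay":0,"az":7,"claw":85},{"dx":-82,"dy":87,"dz":0,"ax":0,"ay":0,"az":14,"claw":85},{"dx":-123,"dy":130,"dz":0,"ax":0,"ay":0,"az":21,"claw":85},{"dx":-164,"dy":174,"dz":0,"ax":0,"ay":0,"az":28,"claw":85},{"dx":-205,"dy":217,"dz":0,"ax":0,"ay":0,"az":35,"claw":85},{"dx":-246,"dy":260,"dz":0,"ax":0,"ay":0,"az":42,"claw":85},{"dx":-287,"dy":304,"dz":0,"ax":0,"ay":0,"az":49,"claw":85},{"dx":-287,"dy":304,"dz":0,"ax":0,"ay":0,"az":49,"claw":85},{"dx":-287,"dy":304,"dz":0,"ax":0,"ay":0,"az":49,"claw":85},{"dx":-287,"dy":304,"dz":0,"ax":0,"ay":0,"az":49,"claw":85}]'; python3 -c "
from h import *
togo(-.0675,.0105,.231)"
```

```text
clock: 0.98
position: [0.3816, 0.246, 0.2314]
tool_rot: [-3.141, -0.0, 0.451]
force: [1.7, 0.9, -1.5]
grip_width: 0.0846
t 0.9833 shift mm [ 17.8 179.4   0.4] turn [-1.00e-02 -1.00e-02  2.13e+01]
tcp box -0.14929580812311674 0.1711555660399252 0.23141411632639247 F [ 1.74  0.88 -1.46] w 0.08459329262645525
```

```bash
python3 -m pendant '[{"dx":4,"dy":36,"dz":0,"ax":0,"ay":0,"az":5,"claw":85.4},{"dx":8,"dy":72,"dz":0,"ax":0,"ay":0,"az":10,"claw":85.4},{"dx":12,"dy":108,"dz":0,"ax":0,"ay":0,"az":15,"claw":85.4},{"dx":15,"dy":144,"dz":0,"ax":0,"ay":0,"az":20,"claw":85.4},{"dx":18,"dy":179,"dz":0,"ax":0,"ay":0,"az":21.3,"claw":85.4},{"dx":18,"dy":179,"dz":0,"ax":0,"ay":0,"az":21.3,"claw":85.4},{"dx":18,"dy":179,"dz":0,"ax":0,"ay":0,"az":21.3,"claw":85.4}]'; python3 -c "
from h import *
grab('wrist','w1');grab('scene','s1')
togo(-.0675,.0105,.231)"
```

```text
clock: 1.57
position: [0.4758, 0.0929, 0.2311]
tool_rot: [3.141, 0.0, 0.076]
force: [-0.1, 1.1, 0.5]
grip_width: 0.0853
t 1.6667 shift mm [0.7 2.7 0.1] turn [-0.01  0.03  0.03]
tcp box -0.06817458986334879 0.013231956425198995 0.231124536427394 F [-0.15  0.3  -0.25] w 0.08559162793766696
```

View pics/w1.png

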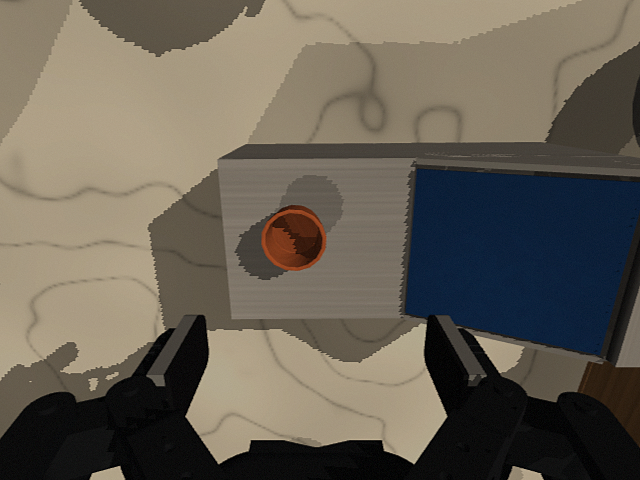

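View pics/s1.png

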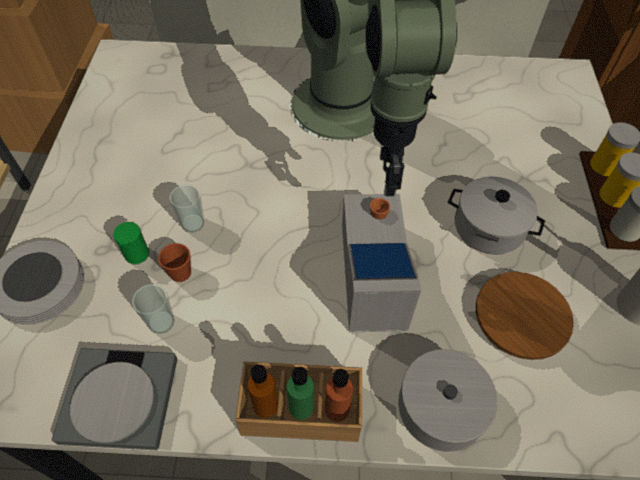

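```bash
python3 - <<'E'
from h import *
W=Pm(np.load('pics/w1.npz'));S=Pm(np.load('pics/scene0.npz'));T=Pm(np.load('pics/top0.npz'))
p=np.load('box.npy');c,s=np.cos(p[2]),np.sin(p[2])
def b(v): d=v[:2]-p[:2];return np.array([c*d[0]+s*d[1],-s*d[0]+c*d[1],*v[2:]]).round(4)
def w(x,y,z): return np.array([p[0]+c*x-s*y,p[1]+s*x+c*y,z])
print('kat plane',b(onplane(W,(294.5,239),.134)))
print('tri WT',b(tri(W,(294.5,239),T,(266.,280.6))))
for n,u in dict(nm=(219,160),np=(231,318),em=(414,166),ep=(404,317)).items(): print(n,b(onplane(W,u,.110)))
tb=(-.068175,.01323)
for z in (.231,.237,.244,.25):
    print(z,[proj(W,w(tb[0]+sx*.0427,tb[1]+sy*.011,z)).round(0) for sx in(-1,1) for sy in (-1,1)])
E
python3 -c "
import cv2
im=cv2.imread('pics/w1.png')[290:480,80:560];cv2.imwrite('pics/w1c.png',cv2.resize(im,None,fx=1.6,fy=1.6))"
```

```text
kat plane [-0.0823  0.0124]
tri WT [-0.0825  0.0111  0.1303]
nm [-0.1338  0.0611]
np [-0.1351 -0.0613]
em [-0.001   0.0565]
ep [ 0.0005 -0.0609]
0.231 [array([217., 335.]), array([212., 289.]), array([415., 335.]), array([419., 289.])]
0.237 [array([213., 343.]), array([208., 296.]), array([418., 343.]), array([423., 295.])]
0.244 [array([209., 354.]), array([203., 305.]), array([423., 353.]), array([428., 304.])]
0.25 [array([205., 363.]), array([199., 313.]), array([427., 363.]), array([432., 312.])]
```

View pics/w1c.png

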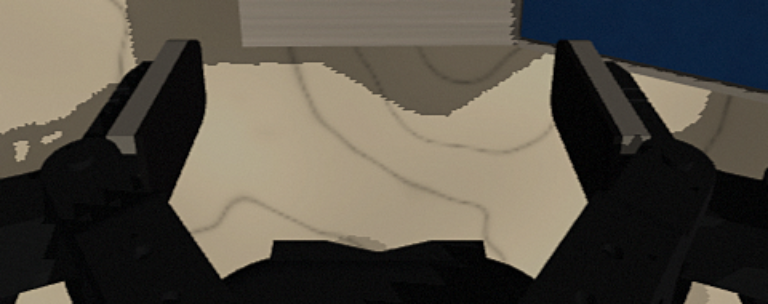

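```bash
python3 -m pendant '[{"dx":-2,"dy":2.2,"dz":20,"ax":0,"ay":0,"az":0,"claw":85.4},{"dx":-2,"dy":2.2,"dz":45,"ax":0,"ay":0,"az":0,"claw":85.4},{"dx":-2,"dy":2.2,"dz":70,"ax":0,"ay":0,"az":0,"claw":85.4},{"dx":-2,"dy":2.2,"dz":90,"ax":0,"ay":0,"az":0,"claw":85.4},{"dx":-2,"dy":2.2,"dz":105,"ax":0,"ay":0,"az":0,"claw":85.4},{"dx":-2,"dy":2.2,"dz":113,"ax":0,"ay":0,"az":0,"claw":85.4},{"dx":-2,"dy":2.2,"dz":118,"ax":0,"ay":0,"az":0,"claw":85.4},{"dx":-2,"dy":2.2,"dz":118,"ax":0,"ay":0,"az":0,"claw":85.4}]'; python3 -c "
from h import *
grab('wrist','w2');grab('top','t2')
togo(-.070,.011,.106)"
```

```text
clock: 2.33
position: [0.4731, 0.0927, 0.1129]
tool_rot: [3.142, 0.001, 0.08]
force: [-0.4, -0.7, 0.4]
grip_width: 0.086
t 2.4333 shift mm [-0.4 -0.1  7.9] turn [-0.02 -0.04  0.01]
tcp box -0.069590117298827 0.010890604107760833 0.11393863216385902 F [-1.33 -0.36  0.75] w 0.0853024596068118
```

View pics/w2.png

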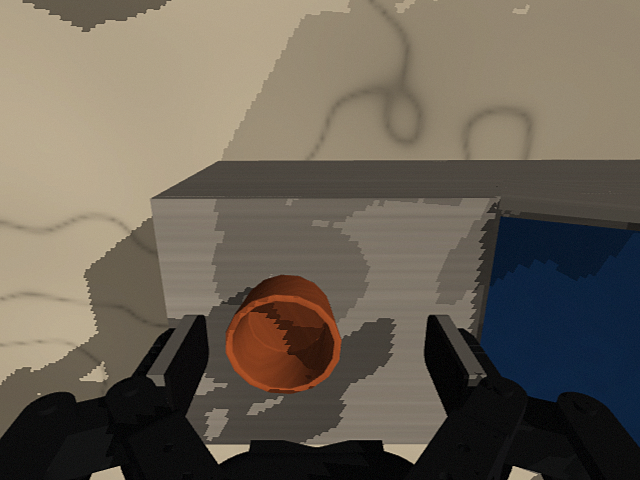

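```bash
python3 -m pendant '[{"dx":0,"dy":0,"dz":3,"ax":0,"ay":0,"az":0,"claw":85.4},{"dx":0,"dy":0,"dz":6,"ax":0,"ay":0,"az":0,"claw":85.4},{"dx":0,"dy":0,"dz":8,"ax":0,"ay":0,"az":0,"claw":85.4},{"dx":0,"dy":0,"dz":9,"ax":0,"ay":0,"az":0,"claw":85.4},{"dx":0,"dy":0,"dz":9,"ax":0,"ay":0,"az":0,"claw":85.4}]'; python3 -c "
from h import *
grab('wrist','w3');grab('scene','s3')
togo(-.070,.011,.104)
import cv2
cv2.imwrite('pics/s3c.png',cv2.resize(cv2.imread('pics/s3.png')[160:300,330:450],None,fx=4,fy=4))"
```

```text
clock: 2.85
position: [0.4734, 0.0922, 0.1041]
tool_rot: [3.142, 0.0, 0.079]
force: [-0.3, -0.6, 0.1]
grip_width: 0.0854
t 2.95 shift mm [-0.1 -0.5  0.3] turn [ 0.    0.   -0.02]
tcp box -0.06985095098339131 0.01049356930587966 0.1043021700515139 F [-0.26 -0.19 -0.04] w 0.08573882400556086
```

View pics/s3c.png

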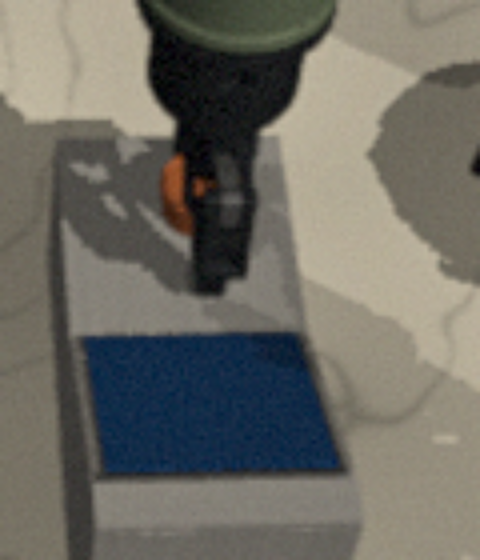

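View pics/w3.png

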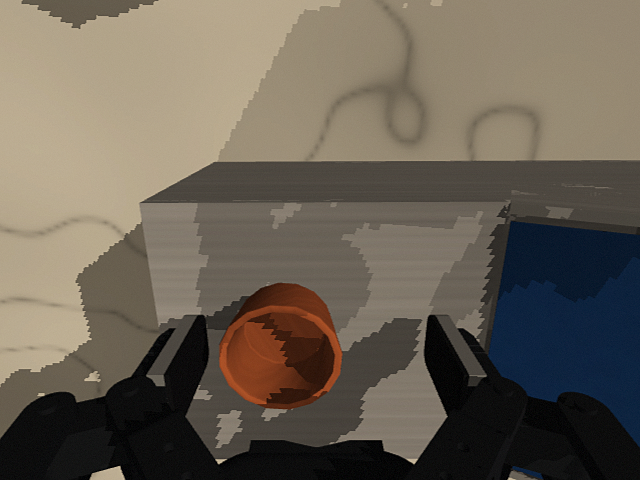

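```bash
python3 - <<'E'
from h import *
S=Pm(np.load('pics/s3.npz'));W=Pm(np.load('pics/w3.npz'))
p=np.load('box.npy');c,s=np.cos(p[2]),np.sin(p[2])
def b(v): d=v[:2]-p[:2];return np.array([c*d[0]+s*d[1],-s*d[0]+c*d[1],*v[2:]]).round(4)
def w(x,y,z): return np.array([p[0]+c*x-s*y,p[1]+s*x+c*y,z])
f=lambda u:((u-[330,160]+.5)*4-.5).round(0)
for z in (.117,.135):
  print('front outer',z,[f(proj(S,w(-.0128,y,z))) for y in(-.0005,.0215)])
print('kat rim L/C/R',[f(proj(S,w(-.0825,.011+d,.134))) for d in (-.022,0,.022)])
print('kat wrist',b(onplane(W,(281,357),.134)))
print('kat wrist proj',[proj(W,w(-.0825,.011,.134))])
E
python3 -c "
import cv2
im=cv2.imread('pics/w3.png')[260:480,80:560];cv2.imwrite('pics/w3c.png',cv2.resize(im,None,fx=1.6,fy=1.6))"
```

```text
front outer 0.117 [array([188., 308.]), array([231., 307.])]
front outer 0.135 [array([192., 288.]), array([234., 287.])]
kat rim L/C/R [array([160., 182.]), array([202., 182.]), array([243., 181.])]
kat wrist [-0.0827  0.0125]
kat wrist proj [array([281.56610708, 360.55695909])]
```

View pics/w3c.png

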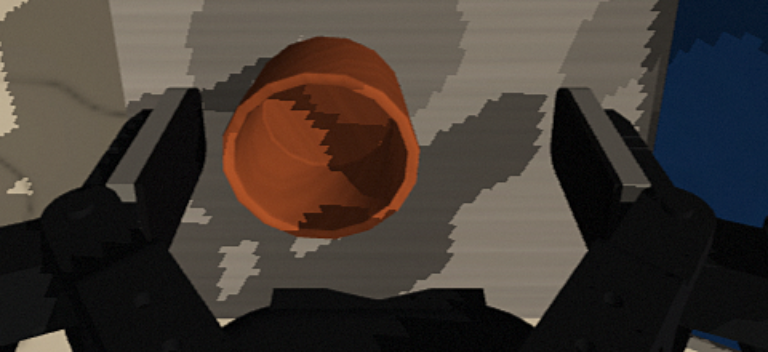

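```bash
python3 -m pendant '[{"dx":6,"dy":0,"dz":0,"ax":0,"ay":0,"az":0,"claw":85.4},{"dx":12,"dy":0,"dz":0,"ax":0,"ay":0,"az":0,"claw":85.4},{"dx":18,"dy":0,"dz":0,"ax":0,"ay":0,"az":0,"claw":85.4},{"dx":24,"dy":0,"dz":0,"ax":0,"ay":0,"az":0,"claw":85.4},{"dx":30,"dy":0,"dz":0,"ax":0,"ay":0,"az":0,"claw":85.4},{"dx":36,"dy":0,"dz":0,"ax":0,"ay":0,"az":0,"claw":85.4},{"dx":42,"dy":0,"dz":0,"ax":0,"ay":0,"az":0,"claw":85.4},{"dx":48,"dy":0,"dz":0,"ax":0,"ay":0,"az":0,"claw":85.4},{"dx":52,"dy":0,"dz":0,"ax":0,"ay":0,"az":0,"claw":85.4},{"dx":56,"dy":0,"dz":0,"ax":0,"ay":0,"az":0,"claw":85.4}]'; python3 -c "
from h import *
grab('wrist','w4');grab('scene','s4')
togo(-.070,.011,.104)
import cv2
cv2.imwrite('pics/s4c.png',cv2.resize(cv2.imread('pics/s4.png')[160:300,330:450],None,fx=4,fy=4))"
```

```text
clock: 3.78
position: [0.5296, 0.0966, 0.1042]
tool_rot: [3.141, 0.0, 0.079]
force: [-3.6, 0.3, 2.0]
grip_width: 0.0854
t 3.8833 shift mm [-56.8  -0.5   0.3] turn [ 0.01 -0.03 -0.01]
tcp box -0.013213932728760442 0.010489868720551295 0.10428313419450283 F [-0.15 -0.07  2.11] w 0.08548948211948965
```

View pics/s4c.png

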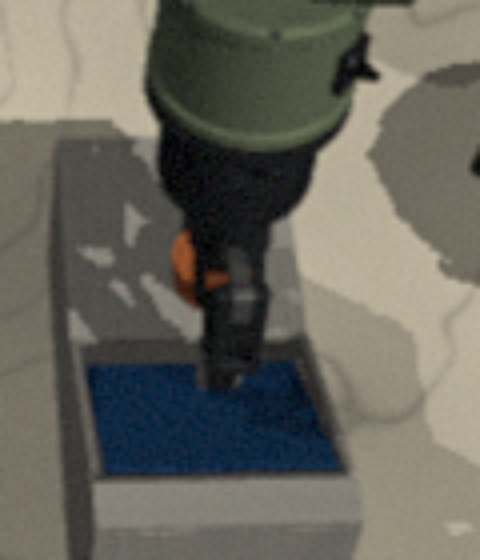

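View pics/w4.png

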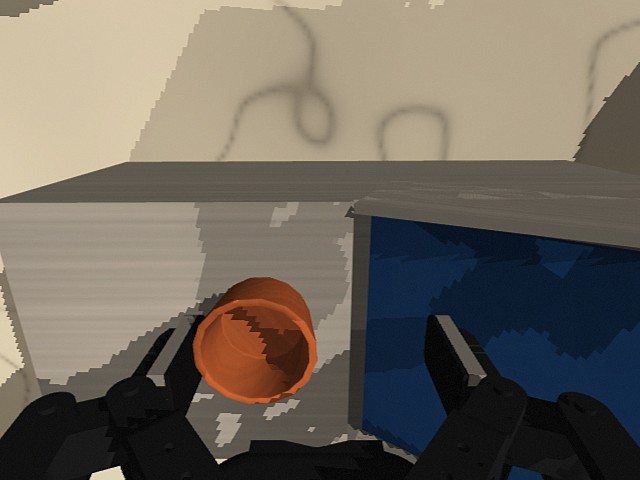

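```bash
python3 - <<'E'
from h import *
W=Pm(np.load('pics/w4.npz'))
p=np.load('box.npy');c,s=np.cos(p[2]),np.sin(p[2])
v=onplane(W,(255,351),.134);d=v-p[:2];print(c*d[0]+s*d[1],-s*d[0]+c*d[1])
E
```

```text
-0.03518935146978873 0.014875939210267062
```

```bash
python3 -m pendant '[{"dx":5,"dy":-0.5,"dz":0,"ax":0,"ay":0,"az":0,"claw":85.4},{"dx":10,"dy":-1,"dz":0,"ax":0,"ay":0,"az":0,"claw":85.4},{"dx":15,"dy":-1.5,"dz":0,"ax":0,"ay":0,"az":0,"claw":85.4},{"dx":20,"dy":-2,"dz":0,"ax":0,"ay":0,"az":0,"claw":85.4},{"dx":25,"dy":-2,"dz":0,"ax":0,"ay":0,"az":0,"claw":85.4},{"dx":30,"dy":-2,"dz":0,"ax":0,"ay":0,"az":0,"claw":85.4},{"dx":34,"dy":-2,"dz":0,"ax":0,"ay":0,"az":0,"claw":85.4},{"dx":38,"dy":-2,"dz":0,"ax":0,"ay":0,"az":0,"claw":85.4},{"dx":42,"dy":-2,"dz":0,"ax":0,"ay":0,"az":0,"claw":85.4},{"dx":45,"dy":-2,"dz":0,"ax":0,"ay":0,"az":0,"claw":85.4}]'; python3 -c "
from h import *
grab('wrist','w5');grab('scene','s5')
togo(-.070,.011,.104)
import cv2
cv2.imwrite('pics/s5c.png',cv2.resize(cv2.imread('pics/s5.png')[160:300,330:450],None,fx=4,fy=4))"
```

```text
clock: 4.72
position: [0.574, 0.1021, 0.1041]
tool_rot: [3.141, 0.001, 0.079]
force: [-6.3, -0.7, -0.7]
grip_width: 0.0853
t 4.8167 shift mm [-1.014e+02  1.500e+00  1.000e-01] turn [ 0.01  0.02 -0.01]
tcp box 0.03136954637489744 0.012462903134183741 0.10411173518801013 F [-4.25 -0.35  2.24] w 0.08559326690196913
```

View pics/s5c.png

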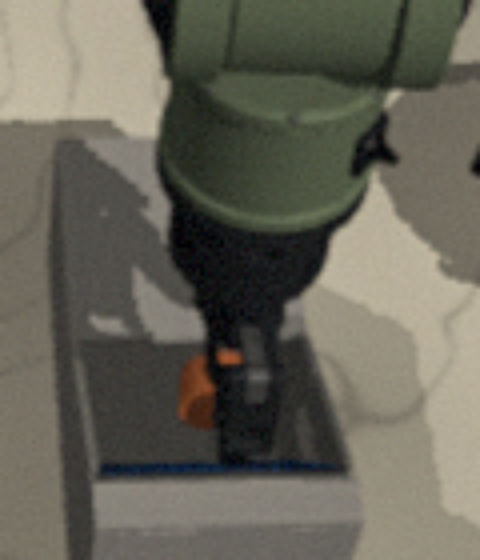

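View pics/w5.png

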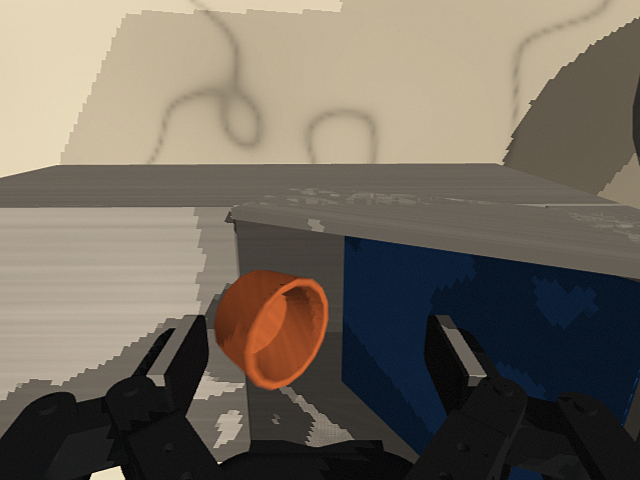

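```bash
python3 -m pendant '[{"dx":0,"dy":0,"dz":0,"ax":0,"ay":0,"az":0,"claw":85.4},{"dx":0,"dy":0,"dz":0,"ax":0,"ay":0,"az":0,"claw":85.4},{"dx":0,"dy":0,"dz":0,"ax":0,"ay":0,"az":0,"claw":85.4}]'; python3 -c "
from h import *
grab('wrist','w6')
togo(-.070,.011,.104)"
```

```text
clock: 5.07
position: [0.574, 0.1021, 0.1044]
tool_rot: [3.142, -0.0, 0.079]
force: [-4.0, -1.1, 1.3]
grip_width: 0.0851
t 5.1167 shift mm [-101.1    1.5    0.4] turn [-0.   -0.   -0.01]
tcp box 0.031073054767233627 0.012518143171283521 0.10436756712576857 F [-4.43 -0.16  1.4 ] w 0.08539077170720266
```

View pics/w6.png

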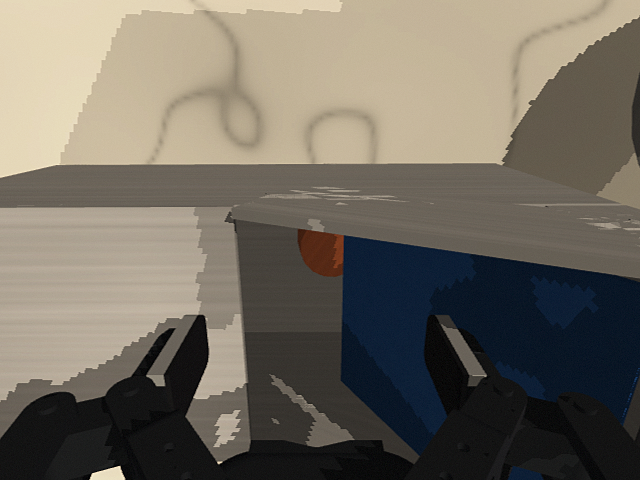

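```bash
python3 -m pendant '[{"dx":-6,"dy":0,"dz":-2,"ax":0,"ay":0,"az":0,"claw":85.4},{"dx":-16,"dy":0,"dz":-4,"ax":0,"ay":0,"az":0,"claw":85.4},{"dx":-26,"dy":0,"dz":-6,"ax":0,"ay":0,"az":0,"claw":85.4},{"dx":-36,"dy":0,"dz":-8,"ax":0,"ay":0,"az":0,"claw":85.4},{"dx":-46,"dy":0,"dz":-10,"ax":0,"ay":0,"az":0,"claw":85.4},{"dx":-56,"dy":0,"dz":-12,"ax":0,"ay":0,"az":0,"claw":85.4},{"dx":-66,"dy":0,"dz":-20,"ax":0,"ay":0,"az":0,"claw":85.4},{"dx":-76,"dy":0,"dz":-40,"ax":0,"ay":0,"az":0,"claw":85.4},{"dx":-86,"dy":0,"dz":-65,"ax":0,"ay":0,"az":0,"claw":85.4},{"dx":-96,"dy":0,"dz":-90,"ax":0,"ay":0,"az":0,"claw":85.4}]'; python3 -m pendant '[{"dx":-20,"dy":0,"dz":-20,"ax":0,"ay":0,"az":0,"claw":85.4},{"dx":-40,"dy":0,"dz":-40,"ax":0,"ay":0,"az":0,"claw":85.4},{"dx":-40,"dy":0,"dz":-60,"ax":0,"ay":0,"az":0,"claw":85.4},{"dx":-40,"dy":0,"dz":-60,"ax":0,"ay":0,"az":0,"claw":85.4},{"dx":-40,"dy":0,"dz":-60,"ax":0,"ay":0,"az":0,"claw":85.4},{"dx":-40,"dy":0,"dz":-60,"ax":0,"ay":0,"az":0,"claw":85.4},{"dx":-40,"dy":0,"dz":-60,"ax":0,"ay":0,"az":0,"claw":85.4},{"dx":-40,"dy":0,"dz":-60,"ax":0,"ay":0,"az":0,"claw":85.4},{"dx":-40,"dy":0,"dz":-60,"ax":0,"ay":0,"az":0,"claw":85.4},{"dx":-40,"dy":0,"dz":-60,"ax":0,"ay":0,"az":0,"claw":85.4}]'; python3 -c "
from h import *
grab('wrist','w7');grab('scene','s7')
togo(-.070,.011,.104)"
```

```text
clock: 5.95
position: [0.477, 0.0943, 0.1949]
tool_rot: [3.141, 0.001, 0.079]
force: [0.9, 0.9, 0.5]
grip_width: 0.0853
clock: 6.78
position: [0.4384, 0.0913, 0.2539]
tool_rot: [3.141, 0.001, 0.079]
force: [0.2, -0.0, -0.3]
grip_width: 0.0854
t 6.8833 shift mm [ 35.    1.4 150. ] turn [ 0.02  0.02 -0.02]
tcp box -0.10489602737931966 0.012460561457579459 0.2540592517550916 F [ 0.59 -0.07  0.69] w 0.08532348588144073
```

View pics/w7.png

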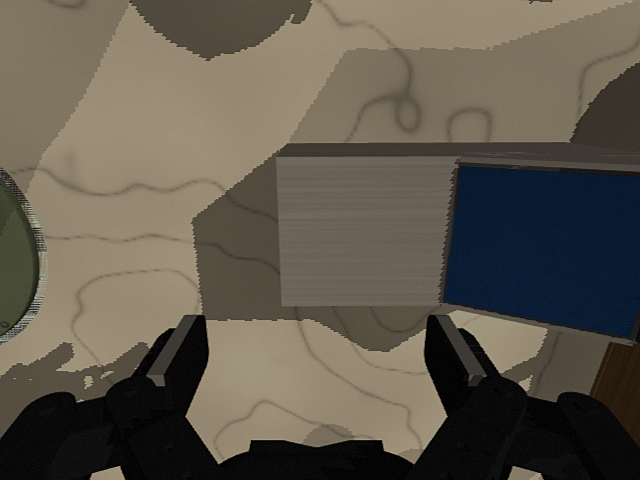

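View pics/s7.png

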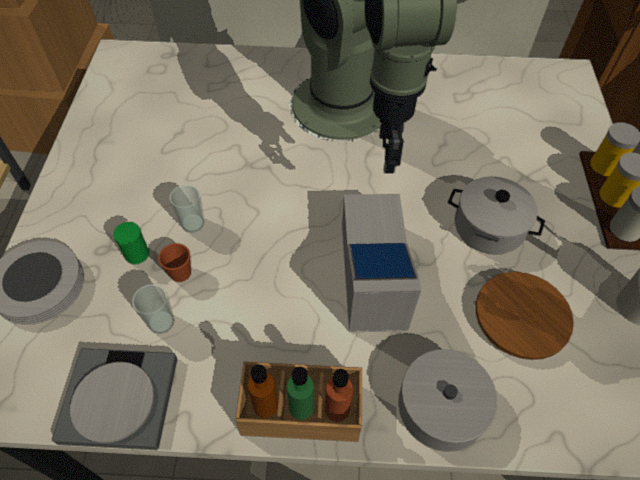

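The wrist view shows the landing empty. The flap's free edge is back on the landing edge, at about px (455,160) to (443,303). The scene view shows the bystanders where they started. I'll wait about 1.7 s so the katori can settle, then compare the flap and the bystanders with the first pictures and hand in.

```bash
for i in 1 2; do python3 -m pendant '[{"dx":0,"dy":0,"dz":0,"ax":0,"ay":0,"az":0,"claw":85.4},{"dx":0,"dy":0,"dz":0,"ax":0,"ay":0,"az":0,"claw":85.4},{"dx":0,"dy":0,"dz":0,"ax":0,"ay":0,"az":0,"claw":85.4},{"dx":0,"dy":0,"dz":0,"ax":0,"ay":0,"az":0,"claw":85.4},{"dx":0,"dy":0,"dz":0,"ax":0,"ay":0,"az":0,"claw":85.4},{"dx":0,"dy":0,"dz":0,"ax":0,"ay":0,"az":0,"claw":85.4},{"dx":0,"dy":0,"dz":0,"ax":0,"ay":0,"az":0,"claw":85.4},{"dx":0,"dy":0,"dz":0,"ax":0,"ay":0,"az":0,"claw":85.4},{"dx":0,"dy":0,"dz":0,"ax":0,"ay":0,"az":0,"claw":85.4},{"dx":0,"dy":0,"dz":0,"ax":0,"ay":0,"az":0,"claw":85.4}]'|head -1; done; python3 -c "
from h import *
f=grab('scene','s8')
a=cv2.imread('pics/scene0.png').astype(int);d=np.abs(f['image'].astype(int)-a).max(2)
print('diff flap',(d[238:280,345:420]>40).sum(),'casserole',(d[175:255,440:550]>40).sum(),'chakla',(d[270:360,470:580]>40).sum(),'left things',(d[180:335,105:210]>40).sum(),'landing',(d[195:225,345:405]>40).sum())
job_done()"
```

```text
clock: 7.72
clock: 8.55
diff flap 0 casserole 0 chakla 0 left things 0 landing 473
the job is handed in; nothing more can be done
```

I pushed the katori into the drop box and handed the job in at about 8.6 s. As far as I could check, everything asked for was met; no verdict was reported.

**What I did:** With the gripper fully open and its jaws along the box's length, I set one finger ahead of the katori and one behind it. I then slid the tool towards the back of the box. The front finger opened the flap first, while the katori was still about 35 mm before the mouth. The rear finger then pushed the katori over the edge until it tipped in. I drew the fingers back so the flap closed gently, and raised the arm clear.

**Last checks:**
- **Katori:** The wrist camera showed it low inside the box before the flap closed, towards the left (+y) wall. I could not see it afterwards, so I only assumed it came to rest, after waiting about 3.5 s in all.
- **Flap:** In the scene picture it looks exactly as it did at the start, so it is shut. The landing is empty.
- **Bystanders:** The scene picture shows no change around the casserole, chakla, tumblers, spice tin and kulhad.
- **Forces:** The largest wrist force I read was about 6 N. The arm touched nothing at the end.

**Disagreements:**
- The box-edge fit was off by up to 1.6 px in places.
- The katori drifted about 2.5 mm sideways during the push, so I moved the tool 2 mm to follow it.

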